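# Put the ribbon winder in gear for the loaded spindle

## Robot

A 6-joint arm with a two-finger parallel gripper is mounted at the origin on the work surface. World frame = base frame: x ahead of the robot, y to its left, z up, the work surface at z = 0. Lengths are in mm, angles in degrees, forces in N, time in s.
With the tool pointing down it reaches from about 350 to 850 mm from the base axis. Payload 8.1 kg.
Tool frame: the origin (TCP) lies on the centre line of the jaws, within the pads' length; the fingertips stand 8 mm ahead of it and the grasp point (between the pads) lies 11 mm behind it; x points along the fingers, z is the direction in which the jaws open and shut, and the axes are right-handed (so a half turn about x gives the same grasp; the last joint's range is limited). The gripper opens to 85 mm and grips with 20 to 120 N. Pads are 22 mm wide; open, the fingers measure 114 mm over their backs; the gripper's body (76 mm by 85 mm) begins 54 mm behind the grasp point. The pads swing forward as they close: fully open they stand 13 mm farther back than shut.
Start: joints at [63.117, 7.471, 85.268, -0, 87.261, -4.893], TCP at [224.647, 556.362, 216.992] pointing down, gripper open.
Joint ranges: [-169.43, 169.43], [-51.17, 129.36], [1.28, 143.12], [-76.62, 256.62], [0, 156.53], [-152.29, 152.29]. Speed limits (degrees/s): [136.94, 136.94, 159.86, 180, 180, 180].

## Interface

Orientations are given as [roll, pitch, yaw] about the fixed x, y, z axes, in that order (R = Rz(yaw) Ry(pitch) Rx(roll)).
In Python, from bench import r, vision, order gives the robot as it stands. The module is installed in compiled form; this text tells all that it offers.
- The arm moves only by the shell command python3 -m jog 'ROWS' [FORCE]. ROWS is JSON, a list of rows, each a list of 3 entries, a list of its own where there are three numbers: the shift along the world's x, y, z in m, then the turn, a rotation vector about the world's x, y, z in rad, then the opening, from -1 (shut) to 1 (fully open). A call has 1 to 5 rows; each row is the pose to reach, as a shift and turn from the pose commanded when the call began; what a row does not reach only later rows make up. A row lasts 1/12 s, in which the tool goes at most 41.7 mm and 7.16 degrees, less where a joint would pass 70% of its speed; a pose out of reach is approached as far as the arm can. A call with a gripper value outside its range is refused whole. The fingers move at their own pace and stop on an object; FORCE is the grip in N (left out, the last holds). Time passes only in rows, so rows that repeat a pose let the fingers close. It gives the time, the measured TCP pose, the force and the opening at its end, in the units of the state.
- r.sense(): the state, without advancing time (a new reading comes with each control period).
- vision.snapshot(name): name is "side" or "top" or "wrist"; returns the picture (384x512x3 uint8, red, green, blue); there is no depth.
- vision.camera_model(name): a dict with "fov_y" (degrees; the focal length in pixels is half the picture's height over the tangent of half this angle, whatever the lens; pixels are square), "cx", "cy" (the principal point, pixels), "world_to_cam" (4x4, takes a point from world to camera coordinates). Camera axes: x right, y down, z forward; pixel columns grow to the right and rows downward; lengths in mm; the calibration is good to about 2 mm. A picture is of the moment at which its call begins: read the wrist's pose just before it. camera_model takes no time and is no camera call; for the wrist camera it gives the pose at the moment of the call.
- order.hand_in(): hands the job in, once; it reports no verdict.
The state is a dict: "time": time; "joint_pos": joint angles; "qd": joint speeds; "joint_efforts": joint torques, N m; "tool_pos": TCP position; "tcp_rot": TCP orientation; "ft_force": force on the tool from outside, world axes, zero at the start; "wrist_torque": the same for the moment, N m; "finger_gap": finger opening in mm.
Only numpy, scipy, OpenCV 4.12 (cv2) and the standard library are available. Lean on these libraries where they do the work, as an engineer would, in place of code of your own. Each camera call takes 0.05 s, during which the arm holds its last target.

## Task

The ribbon winder on the gift-packing counter is to drive the spindle that carries the broad flanged reel. With the fingertips only, push its ball-topped gear lever along the lanes of its gate - out of the middle lane by way of the cross lane - fully home into the corner slot nearest that spindle, without entering another corner slot, and then let go. Do not lift or displace the reel, the slim bobbins or anything else on the counter.

Things in the scene. Friction and masses are not known exactly. Their poses are not given: they have to be found in the camera images.
- winder: the ribbon winder: green housing fixed to the table, 220 (its x) by 250 (its y) by 110 mm high, with a steel gate plate, a gear lever and four spindles on top. Origin: centre of its underside, on the table. Its x axis points 'far' (from the robot), its y axis 'left'; it may be turned up to 0.35 rad and its place varies
- gate (a point): centre of the gate, winder (0, 0, 110) mm, on the plate's top. Cut through the 6 mm plate: three lanes along winder x at y = -32, 0, +32 mm, 20 mm wide, x -37.5 to +37.5, joined by a 20 mm cross lane along y at x = 0; four solid teeth between. The ends of the outer lanes are the four corner slots, one nearest each spindle; the middle lane is free running
- lever_fore (a joint): fore-aft tilt of the gear lever, rad: positive leans to winder +x; 0 = cross lane; +-0.32 to 0.34 = fully home (end stops). The lever is a 12 mm steel rod with a wooden ball, pivoted at winder (0, 0, 17) mm. No spring: friction keeps it where it is left; about 2 N at the ball moves it, more if fast. Starts anywhere along the middle lane
- lever_side (a joint): sideways tilt of the gear lever, rad: positive leans to winder +y; 0 = middle lane, about +-0.33 = outer lanes (play in a lane about +-0.03). With fore = a and side = b the ball's centre is at (165 sin a cos b, 165 sin b, 17 + 165 cos a cos b) mm in the winder's frame
- knob (a point): centre of the pale wooden ball, 30 mm across, on top of the gear lever, 165 mm from its pivot; 182 mm above the table when upright, 165 mm in a corner slot
- reel: the reel: a wooden spool with two broad round flanges 58 mm across, 30 mm high, standing loose on one of the four spindles. Origin: centre of its underside (z = 110 mm)
- bobbin1: a slim plain wooden tube without flanges, 24 mm across, 30 mm high, loose on one of the other spindles; origin: centre of its underside
- bobbin2: a slim plain wooden tube without flanges, 24 mm across, 30 mm high, loose on one of the other spindles; origin: centre of its underside
- bobbin3: a slim plain wooden tube without flanges, 24 mm across, 30 mm high, loose on one of the other spindles; origin: centre of its underside
- spindle_far_left (a point): foot of the far left spindle, an 8 mm steel pin 36 mm high on the winder's top, at winder x = 85, y = 100 mm; its slot is the far left corner of the gate
- spindle_far_right (a point): foot of the far right spindle, an 8 mm steel pin 36 mm high on the winder's top, at winder x = 85, y = -100 mm; its slot is the far right corner of the gate
- spindle_near_left (a point): foot of the near left spindle, an 8 mm steel pin 36 mm high on the winder's top, at winder x = -85, y = 100 mm; its slot is the near left corner of the gate
- spindle_near_right (a point): foot of the near right spindle, an 8 mm steel pin 36 mm high on the winder's top, at winder x = -85, y = -100 mm; its slot is the near right corner of the gate
- jar: bystander: preserve jar with brass-coloured lid, 66 mm across, 85 mm high; origin at the centre of its underside
- mug: bystander: white mug, 80 mm across, 90 mm high; origin at the centre of its underside
- tin: bystander: plain round metal tin, 70 mm across, 60 mm high; origin at the centre of its underside
- gift_box: bystander: small lidded gift box 94 by 74 mm, 54 mm high; origin at the centre of its underside
- tape_stand: bystander: black desk tape dispenser 140 by 55 mm, 76 mm high; origin at the centre of its underside
Not all that is in view belongs to the job. Several things have the shape of the reel; the one meant has the colours described above.

How it is judged (in metres and radians):
At the end, for the whole second after the job is handed in: the lever is at rest in the corner slot next to the spindle with the flanged reel: tilted more than 0.27 rad towards that spindle both fore-and-aft and sideways (within about 10 mm of the end at the ball), the reel still on its spindle (within 12 mm) (((horizontal distance between reel and spindle_far_left below 0.012 m and value of joint each of lever_fore, lever_side above 0.27 rad) or (horizontal distance between reel and spindle_far_right below 0.012 m and value of joint lever_fore above 0.27 rad and value of joint lever_side below -0.27 rad) or (horizontal distance between reel and spindle_near_left below 0.012 m and value of joint lever_fore below -0.27 rad and value of joint lever_side above 0.27 rad) or (horizontal distance between reel and spindle_near_right below 0.012 m and value of joint each of lever_fore, lever_side below -0.27 rad)) and velocity of joint lever_fore between -0.05 and 0.05 rad/s and velocity of joint lever_side between -0.05 and 0.05 rad/s); the robot touches nothing.
It fails at once if the lever enters a corner slot (over 0.2 rad both ways) of a spindle without the reel ((not (horizontal distance between reel and spindle_far_left below 0.012 m) and value of joint each of lever_fore, lever_side above 0.2 rad) or (not (horizontal distance between reel and spindle_far_right below 0.012 m) and value of joint lever_fore above 0.2 rad and value of joint lever_side below -0.2 rad) or (not (horizontal distance between reel and spindle_near_left below 0.012 m) and value of joint lever_fore below -0.2 rad and value of joint lever_side above 0.2 rad) or (not (horizontal distance between reel and spindle_near_right below 0.012 m) and value of joint each of lever_fore, lever_side below -0.2 rad)).
It fails at once if the lever is forced across a tooth of the gate outside the cross lane ((value of joint lever_fore above 0.2 rad or value of joint lever_fore below -0.2 rad) and (value of joint lever_side between 0.12 and 0.2 rad or value of joint lever_side between -0.2 and -0.12 rad)).
It fails at once if the reel or a bobbin is lifted or displaced by more than 15 mm (distance of any of reel, bobbin1, bobbin2, bobbin3 from where it was at the start of the episode above 0.015 m).
It fails at once if a bystander is moved by more than 20 mm (distance of any of jar, mug, tin, gift_box, tape_stand from where it was at the start of the episode above 0.02 m).
It also fails if it takes over 64 s, if anything falls off the work surface, if the arm or the gripper's body presses on something with over 40 N, if the wrist force passes 120 N, or if a joint passes its speed limit or range.

## Working session

There is one attempt and no reset: what is moved stays moved. The work goes in short steps, Python scripts to look and compute and a shell command to move; the robot and the scene stay as the last step left them, time stands still between calls to the robot, and variables do not carry over. Pictures are saved under pics/ and viewed, and the job is handed in when it is done.

```bash
mkdir -p pics; ls
python3 - <<'E'
from bench import r,vision
import cv2
s=r.sense();print(s)
for n in("side","top"):
    im=vision.snapshot(n);cv2.imwrite(f"pics/{n}0.png",im[:,:,::-1]);print(n,vision.camera_model(n))
E
```

```text
pics
{'time': 0.0, 'joint_pos': array([ 6.31176814e+01,  7.51413635e+00,  8.53308712e+01,  2.08089283e-04,
        8.72642948e+01, -4.89386226e+00]), 'qd': array([ 0.06288493, -0.02408226,  0.00651506, -0.0857225 , -0.00225974,
       -0.02944041]), 'joint_efforts': array([-2.16653054e-03, -5.69399321e+01, -5.00542259e+01, -8.19689558e-04,
        1.46614504e-02, -2.57907044e-05]), 'tool_pos': array([224.36337566, 555.82025113, 215.93936793]), 'tcp_rot': array([ 174.99719284,   89.89069743, -116.99127361]), 'ft_force': array([-0.15618915,  0.72830743,  0.92514735]), 'wrist_torque': array([ 0.01466244, -0.01072755, -0.00933603]), 'finger_gap': 85.82264127518808}
side {'fov_y': 55.94901571176853, 'cx': 250.80509762159016, 'cy': 188.44164219246954, 'world_to_cam': array([[ 9.23673337e-01, -3.83071538e-01,  9.15225223e-03,
        -4.89206105e+02],
       [-1.90493371e-01, -4.79785465e-01, -8.56456761e-01,
         2.43747170e+02],
       [ 3.32475326e-01,  7.89342830e-01, -5.16137630e-01,
         8.58910751e+02],
       [ 0.00000000e+00,  0.00000000e+00,  0.00000000e+00,
         1.00000000e+00]])}
top {'fov_y': 56.28691022690822, 'cx': 254.4051385567831, 'cy': 189.2055581743441, 'world_to_cam': array([[-2.14693465e-02, -9.99769308e-01, -6.30953773e-04,
         3.26224015e+01],
       [-9.95488050e-01,  2.14357446e-02, -9.24340356e-02,
         5.49415292e+02],
       [ 9.24262367e-02, -1.35639140e-03, -9.95718610e-01,
         1.10195085e+03],
       [ 0.00000000e+00,  0.00000000e+00,  0.00000000e+00,
         1.00000000e+00]])}
```

View pics/side0.png

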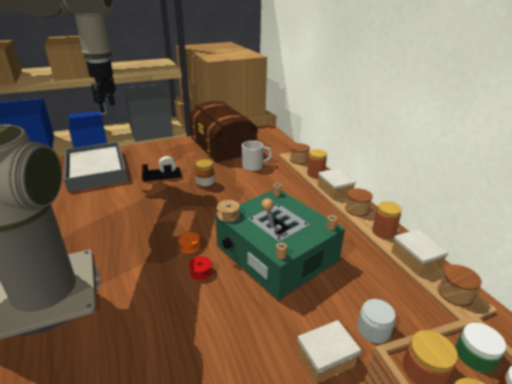

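View pics/top0.png

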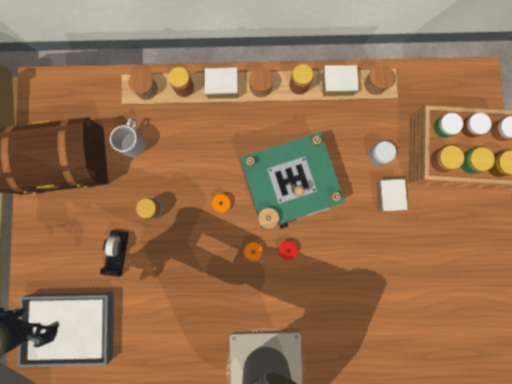

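Run:
```python
import cv2
a=cv2.imread("pics/top0.png")[120:240,225:360];cv2.imwrite("pics/t1.png",cv2.resize(a,None,fx=5.5,fy=5,interpolation=cv2.INTER_CUBIC)) if 0 else cv2.imwrite("pics/t1.png",cv2.resize(a,None,fx=5,fy=5,interpolation=cv2.INTER_CUBIC))
a=cv2.imread("pics/side0.png")[175:295,205:350];cv2.imwrite("pics/s1.png",cv2.resize(a,None,fx=5,fy=5,interpolation=cv2.INTER_CUBIC))
```

```text
(no output)
```

View pics/t1.png

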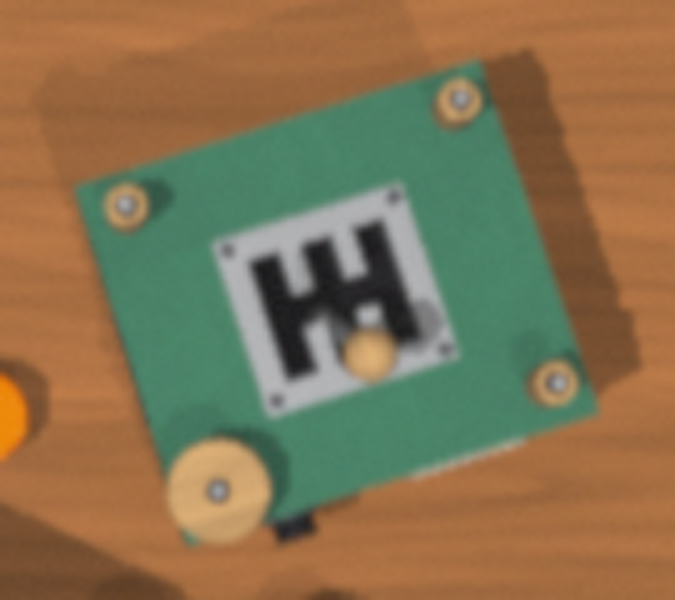

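View pics/s1.png

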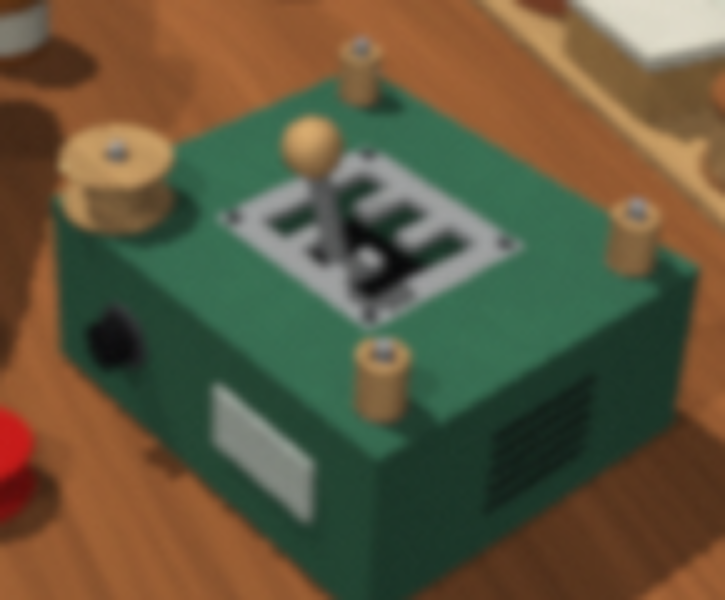

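The top crop shows the reel at crop (218,491), which is the near-left spindle, and slim tubes on the other three pins. The ball at (369,355) leans nearward in the middle lane. Next I'll get the winder's pose from the pin tops.

```bash
cat > h.py <<'E'
import numpy as np
from bench import r,vision
def ray(n,u,v):
    c=vision.camera_model(n);f=192/np.tan(np.radians(c['fov_y']/2));M=np.array(c['world_to_cam'])
    d=M[:3,:3].T@np.array([(u-c['cx'])/f,(v-c['cy'])/f,1]);return -M[:3,:3].T@M[:3,3],d
def plane(n,u,v,z):
    o,d=ray(n,u,v);return o+d*(z-o[2])/d[2]
def proj(n,p):
    c=vision.camera_model(n);f=192/np.tan(np.radians(c['fov_y']/2));M=np.array(c['world_to_cam'])
    q=M[:3,:3]@p+M[:3,3];return np.array([c['cx']+f*q[0]/q[2],c['cy']+f*q[1]/q[2]])
def tri(a,b):
    (o1,d1),(o2,d2)=a,b;A=np.c_[d1,-d2];t=np.linalg.lstsq(A,o2-o1,rcond=None)[0]
    p,q=o1+d1*t[0],o2+d2*t[1];return (p+q)/2,np.linalg.norm(p-q)
E
cat > m.py <<'E'
from h import *
W=np.array([[85,100],[85,-100],[-85,-100],[-85,100]])
def fit(n,px):
    P=np.array([plane(n,*p,146)[:2] for p in px]);a=W-W.mean(0);c=P.mean(0);b=P-c
    yaw=np.arctan2((a[:,0]*b[:,1]-a[:,1]*b[:,0]).sum(),(a*b).sum())
    print(n,c,np.degrees(yaw),yaw)
    R=np.array([[np.cos(yaw),-np.sin(yaw)],[np.sin(yaw),np.cos(yaw)]]);print((P-c)@R-W)
    return c,yaw,R
t=lambda u,v:((u+.5)/5-.5+225,(v+.5)/5-.5+120)
s=lambda u,v:((u+.5)/5-.5+205,(v+.5)/5-.5+175)
c,y,R=fit("top",[t(126,205),t(460,100),t(557,384),t(218,491)])
c2,y2,_=fit("side",[s(361,47),s(637,210),s(384,352),s(117,152)])
k,e=tri(ray("top",*t(369,355)),ray("side",*s(312,147)));print("knob",k,e)
for cc in(c,c2,(c+c2)/2): print((k[:2]-cc)@R)
E
python3 m.py
```

```text
top [567.0991151  -87.24613361] 16.38619189933088 0.28599300050694704
[[-0.34038184 -0.359813  ]
 [-0.24091619  0.64431745]
 [-0.00091258  0.31715828]
 [ 0.58221062 -0.60166272]]
side [565.36190816 -92.28325845] 16.557278593411304 0.28897902662500274
[[ 0.06728682 -0.04456045]
 [-0.71509172  1.12131774]
 [-0.20015197  0.0873532 ]
 [ 0.84795688 -1.16411049]]
knob [529.29264961 -98.13697091 178.38179754] 0.2914410596412346
[-39.34325902   0.21711853]
[-36.25558938   4.55956149]
[-37.7994242    2.38834001]
```

Run:
```python
from h import *
from scipy.spatial.transform import Rotation as Ro
s=r.sense();R=Ro.from_euler('xyz',s['tcp_rot'],degrees=True).as_matrix();print(R.round(3))
for a in (R[:,1],R[:,2]): print(np.degrees(np.arctan2(a[1],a[0])))
c=np.array([566.5,-89]);y=np.radians(16.45);W=np.array([[np.cos(y),-np.sin(y)],[np.sin(y),np.cos(y)]])
for p in([-39,0],[-100,0],[-80,0],[-15,0],[0,0],[0,-45],[0,54],[40,54],[-50,54]):print(p,(c+W@p).round(1), (c+W@p-s['tool_pos'][:2]).round(1))
```

```text
[[-0.001 -0.927  0.374]
 [-0.001  0.374  0.927]
 [-1.     0.    -0.002]]
158.01028279360952
68.01029471856727
[-39, 0] [ 529.1 -100. ] [ 304.7 -655.9]
[-100, 0] [ 470.6 -117.3] [ 246.2 -673.2]
[-80, 0] [ 489.8 -111.7] [ 265.4 -667.5]
[-15, 0] [552.1 -93.2] [ 327.7 -649.1]
[0, 0] [566.5 -89. ] [ 342.1 -644.9]
[0, -45] [ 579.2 -132.2] [ 354.8 -688. ]
[0, 54] [551.2 -37.2] [ 326.8 -593.1]
[40, 54] [589.6 -25.9] [ 365.1 -581.8]
[-50, 54] [503.3 -51.4] [ 278.8 -607.3]
```

```bash
python3 -m jog '[[[0,0,0.03],[0,0,0],-1],[[0.012,-0.033,0.04],[0,0,-0.045],-1],[[0.024,-0.067,0.045],[0,0,-0.09],-1],[[0.036,-0.1,0.045],[0,0,-0.135],-1],[[0.048,-0.13,0.045],[0,0,-0.18],-1]]'
python3 -m jog '[[[0.012,-0.034,0],[0,0,-0.045],-1],[[0.024,-0.068,0],[0,0,-0.09],-1],[[0.037,-0.1,0],[0,0,-0.135],-1],[[0.05,-0.136,0],[0,0,-0.18],-1],[[0.062,-0.17,0],[0,0,-0.225],-1]]'
python3 -m jog '[[[0.012,-0.034,0],[0,0,-0.045],-1],[[0.024,-0.068,0],[0,0,-0.09],-1],[[0.037,-0.1,0],[0,0,-0.135],-1],[[0.05,-0.136,0],[0,0,-0.18],-1],[[0.062,-0.17,0],[0,0,-0.225],-1]]'
python3 -m jog '[[[0.012,-0.034,0],[0,0,-0.045],-1],[[0.024,-0.068,0],[0,0,-0.09],-1],[[0.037,-0.1,0],[0,0,-0.135],-1],[[0.05,-0.136,0],[0,0,-0.18],-1],[[0.062,-0.17,0],[0,0,-0.225],-1]]'
```

```text
time: 0.52
tool_pos: [272.9, 424.9, 262.1]
tcp_rot: [-55.9, 90.0, 1.7]
ft_force: [1.4, -0.9, 0.3]
finger_gap: 25.5
time: 0.93
tool_pos: [334.6, 254.6, 261.6]
tcp_rot: [-173.0, 90.0, -128.3]
ft_force: [1.5, -0.6, -1.1]
finger_gap: 0.1
time: 1.35
tool_pos: [396.7, 84.5, 261.8]
tcp_rot: [-123.9, 90.0, -92.1]
ft_force: [0.6, 0.3, 0.3]
finger_gap: -0.1
time: 1.77
tool_pos: [458.8, -85.7, 261.7]
tcp_rot: [147.2, 90.0, 166.1]
ft_force: [0.5, -0.2, -0.5]
finger_gap: 0.0
```

```bash
python3 -m jog '[[[0.011,-0.031,0],[0,0,-0.045],-1],[[0.011,-0.031,0],[0,0,-0.045],-1]]'
python3 - <<'E'
from h import *
import cv2
s=r.sense();print(s['tool_pos'])
for n in("wrist","top","side"):
    im=vision.snapshot(n)[:,:,::-1];cv2.imwrite(f"pics/{n}2.png",im)
a=cv2.imread("pics/side2.png")[150:295,205:350];b=cv2.imread("pics/top2.png")[105:250,225:370]
cv2.imwrite("pics/c2.png",cv2.resize(cv2.hconcat([a,b]),None,fx=2.7,fy=2.7,interpolation=cv2.INTER_CUBIC))
E
```

```text
time: 1.93
tool_pos: [470.1, -119.5, 261.0]
tcp_rot: [-145.7, 89.9, -129.7]
ft_force: [0.0, 0.5, -0.8]
finger_gap: -0.0
[ 470.097424   -119.52258706  260.9549059 ]
```

View pics/wrist2.png

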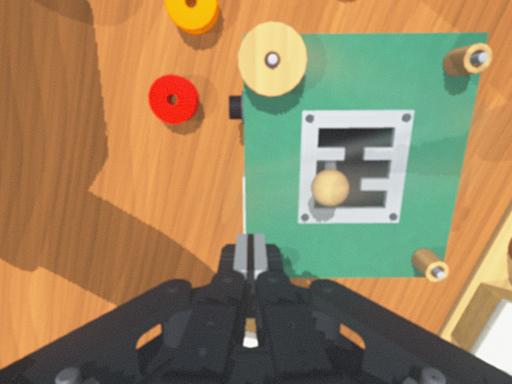

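View pics/c2.png

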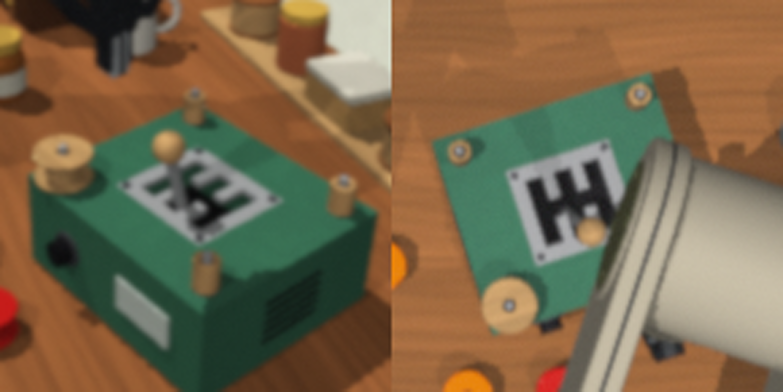

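The wrist view shows the winder square to the image: pins NL (272,60), FL (480,58), FR (438,273), ball (330,187). I'll use these as a third measurement of the pose.

Run:
```python
from h import *
W=np.array([[85,100],[85,-100],[-85,100]])
P=np.array([plane("wrist",*p,146)[:2] for p in[(480,58),(439,274),(272,59)]])
a=W-W.mean(0);b=P-P.mean(0)
yaw=np.arctan2((a[:,0]*b[:,1]-a[:,1]*b[:,0]).sum(),(a*b).sum())
R=np.array([[np.cos(yaw),-np.sin(yaw)],[np.sin(yaw),np.cos(yaw)]]);c=P.mean(0)-R@W.mean(0)
print(c,np.degrees(yaw));print((P-c)@R-W)
k=plane("wrist",330,187,178);print(k,(k[:2]-c)@R)
G=np.array([plane("wrist",*p,110)[:2] for p in[(303,110),(413,110),(399,223),(299,223)]]);print("plate",G.mean(0))
```

```text
[565.8009145  -81.84365586] 16.740708467470736
[[-0.48888081 -0.39443313]
 [-0.06338668  0.46900569]
 [ 0.55226749 -0.07457256]]
[528.99704468 -92.45909233 178.        ] [-38.30173201   0.43548868]
plate [567.86350422 -81.84996996]
```

Run:
```python
from h import *
s=r.sense();t=s['tool_pos'];print(t)
print(proj("wrist",t-[0,0,8]),plane("wrist",250,236,t[2]-8),proj("top",t-[0,0,8]),proj("side",t-[0,0,8]))
import cv2
a=cv2.imread("pics/side2.png")[100:200,200:300];b=cv2.imread("pics/wrist2.png")[200:300,200:300]
cv2.imwrite("pics/c3.png",cv2.resize(cv2.hconcat([a,b]),None,fx=4,fy=4,interpolation=cv2.INTER_CUBIC))
```

```text
[ 469.26405674 -114.63968984  261.38153166]
[251.47766466 229.77269985] [ 469.55334889 -118.66139672  253.38153166] [309.4595088  211.86612298] [246.46666698 184.95621542]
```

View pics/c3.png

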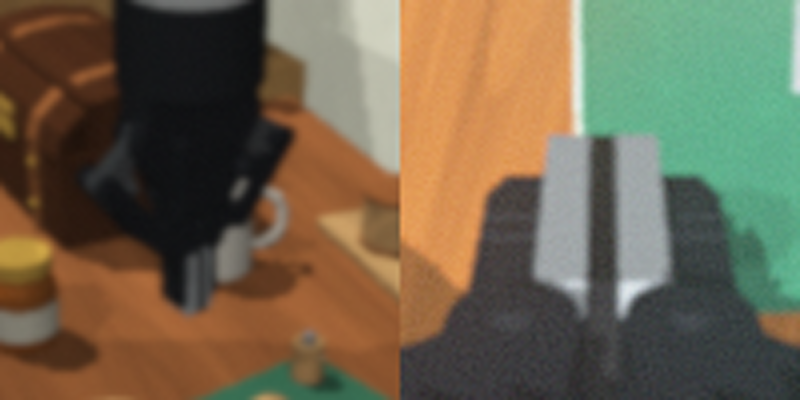

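The arm was still settling during that picture, which explains the 5 mm in y. The wrist now agrees with the top camera: centre (566.3,-87), yaw 16.5°. I'll descend on the near side of the ball and push far.

```bash
python3 -m jog '[[[0,0,-0.03],[0,0,0],-1],[[0,0,-0.06],[0,0,0],-1],[[0,0,-0.08],[0,0,0],-1],[[0,0,-0.095],[0,0,0],-1],[[0,0,-0.095],[0,0,0],-1]]'
python3 -m jog '[[[0.0072,0.0021,0],[0,0,0],-1],[[0.0144,0.0043,0],[0,0,0],-1],[[0.0192,0.0057,0],[0,0,0],-1],[[0.0192,0.0057,0],[0,0,0],-1]]'
cat > look.py <<'E'
import sys,cv2
from h import *
s=r.sense();c=np.array([566.3,-87]);y=np.radians(16.5);W=np.array([[np.cos(y),-np.sin(y)],[np.sin(y),np.cos(y)]])
print(s['time'],s['tool_pos'].round(1),"winder",((s['tool_pos'][:2]-c)@W).round(1),s['ft_force'].round(1))
a=vision.snapshot("side")[150:295,205:350,::-1];b=vision.snapshot("top")[105:250,225:370,::-1];w=vision.snapshot("wrist")[:,:,::-1]
o=cv2.hconcat([cv2.resize(a,(360,360),interpolation=2),cv2.resize(b,(360,360),interpolation=2)])
o=cv2.vconcat([o,cv2.copyMakeBorder(w[60:290,:],0,0,0,208,0)]);cv2.imwrite(f"pics/{sys.argv[1]}.png",o)
E
python3 look.py a1
```

```text
time: 2.5
tool_pos: [467.1, -112.4, 163.1]
tcp_rot: [141.2, 89.6, 157.7]
ft_force: [-0.0, 0.5, -0.4]
finger_gap: -0.1
time: 2.83
tool_pos: [490.9, -108.6, 168.7]
tcp_rot: [-29.7, 89.8, -13.2]
ft_force: [0.3, -0.4, 0.3]
finger_gap: 0.4
2.8333 [ 490.9 -108.6  168.7] winder [-78.4   0.7] [ 0.3 -0.4  0.3]
```

View pics/a1.png

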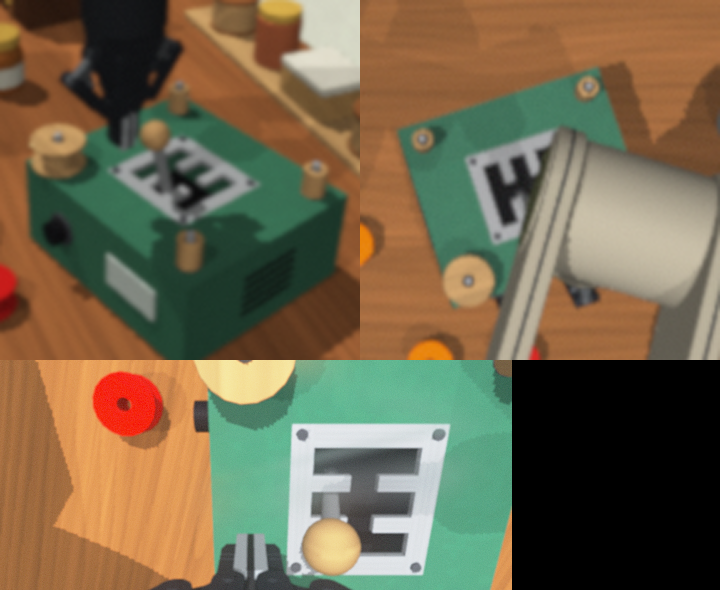

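The fingers are directly behind the ball on the near side. Pushing far by about 44 mm, slowly.

```bash
python3 -m jog '[[[0.005,0.0015,0],[0,0,0],-1],[[0.01,0.003,0],[0,0,0],-1],[[0.015,0.0045,0],[0,0,0],-1],[[0.02,0.006,0],[0,0,0],-1],[[0.024,0.0071,0],[0,0,0],-1]]'
python3 -m jog '[[[0.004,0.0012,0],[0,0,0],-1],[[0.008,0.0024,0],[0,0,0],-1],[[0.012,0.0035,0],[0,0,0],-1],[[0.016,0.0047,0],[0,0,0],-1],[[0.018,0.0053,0],[0,0,0],-1]]'
python3 -m jog '[[[0,0,0],[0,0,0],-1],[[0,0,0],[0,0,0],-1]]'
python3 look.py a2
```

```text
time: 3.4
tool_pos: [513.2, -101.9, 167.3]
tcp_rot: [-155.0, 90.0, -138.6]
ft_force: [-4.6, -1.7, 8.8]
finger_gap: 0.1
time: 3.82
tool_pos: [533.4, -97.2, 171.1]
tcp_rot: [-36.1, 89.7, -19.7]
ft_force: [-6.1, -0.0, 23.0]
finger_gap: 0.2
time: 3.98
tool_pos: [533.4, -97.1, 170.9]
tcp_rot: [-33.9, 89.6, -17.5]
ft_force: [-3.6, 0.1, 19.3]
finger_gap: 0.0
3.9833 [533.4 -97.1 170.9] winder [-34.4  -0.3] [-3.6  0.1 19.3]
```

View pics/a2.png

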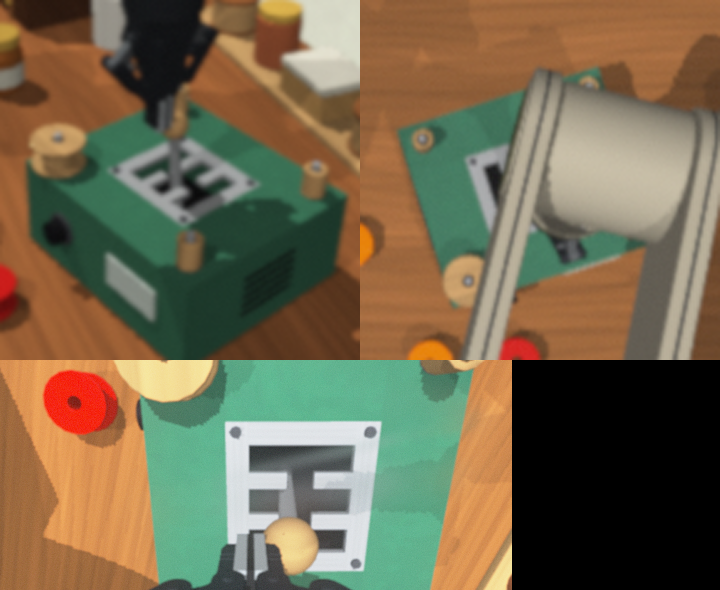

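```bash
cat > knob.py <<'E'
import cv2,sys
from h import *
c=np.array([566.3,-87]);y=np.radians(16.5);W=np.array([[np.cos(y),-np.sin(y)],[np.sin(y),np.cos(y)]])
def w(u,v):
    z=180
    for _ in range(10):
        k=plane("wrist",u,v,z);q=(k[:2]-c)@W;b=np.arcsin(np.clip(q[1]/165,-1,1));a=np.arcsin(np.clip(q[0]/165/np.cos(b),-1,1));z=17+165*np.cos(a)*np.cos(b)
    return q.round(1),z.round(1),a.round(3),b.round(3)
if __name__=="__main__": print(w(*map(float,sys.argv[1:3])))
E
python3 knob.py 291 246
python3 - <<'E'
import cv2
a=cv2.imread("pics/a2.png")
cv2.imwrite("pics/a2z.png",cv2.hconcat([cv2.resize(a[30:230,80:280],(390,390)),cv2.resize(a[490:590,200:300],(390,390))]))
E
```

```text
(array([-13.8,  -1.5]), np.float64(181.4), np.float64(-0.084), np.float64(-0.009))
```

View pics/a2z.png

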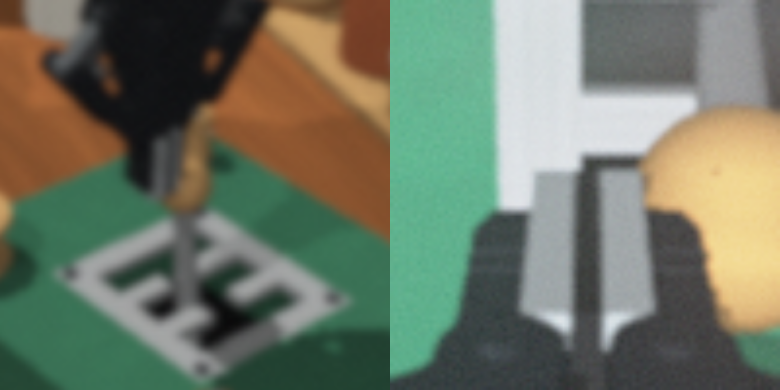

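The ball is at winder x≈-14 (fore≈-0.08), and 19 N of lift shows a step on the finger riding on the ball. I'll raise the tool about 8 mm and push another 12 mm.

```bash
python3 -m jog '[[[-0.001,0,0.004],[0,0,0],-1],[[-0.001,0,0.009],[0,0,0],-1],[[-0.001,0,0.009],[0,0,0],-1]]'
python3 -m jog '[[[0.003,0.0009,0],[0,0,0],-1],[[0.006,0.0018,0],[0,0,0],-1],[[0.009,0.0027,0],[0,0,0],-1],[[0.012,0.0035,0],[0,0,0],-1],[[0.012,0.0035,0],[0,0,0],-1]]'
python3 -m jog '[[[0,0,0],[0,0,0],-1],[[0,0,0],[0,0,0],-1]]'
python3 look.py a3
```

```text
time: 4.38
tool_pos: [530.5, -96.6, 177.0]
tcp_rot: [-29.9, 89.9, -13.5]
ft_force: [-0.1, -0.5, 0.6]
finger_gap: -0.2
time: 4.8
tool_pos: [542.5, -92.9, 176.1]
tcp_rot: [-20.3, 90.0, -3.9]
ft_force: [-1.0, 0.3, 3.6]
finger_gap: -0.1
time: 4.97
tool_pos: [542.1, -93.0, 176.0]
tcp_rot: [0.9, 90.0, 17.3]
ft_force: [-0.3, -1.2, 2.1]
finger_gap: 0.3
4.9667 [542.1 -93.  176. ] winder [-24.9   1.2] [-0.3 -1.2  2.1]
```

View pics/a3.png

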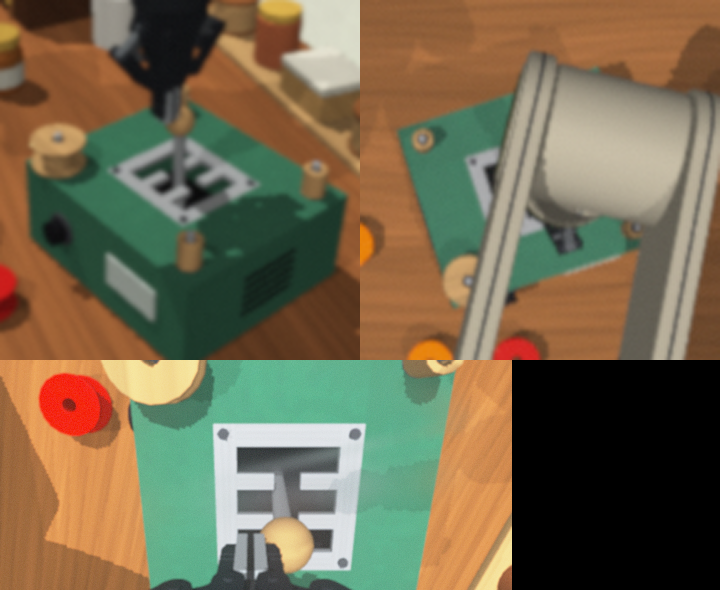

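```bash
python3 knob.py 287 245
```

```text
(array([-6.1, -1.5]), np.float64(181.9), np.float64(-0.037), np.float64(-0.009))
```

```bash
python3 -m jog '[[[0.003,0.0009,0],[0,0,0],-1],[[0.006,0.0018,0],[0,0,0],-1],[[0.006,0.0018,0],[0,0,0],-1],[[0.006,0.0018,0],[0,0,0],-1]]'
python3 look.py a4
```

```text
time: 5.45
tool_pos: [548.2, -91.2, 176.2]
tcp_rot: [-14.1, 90.0, 2.4]
ft_force: [-1.4, -0.8, 3.0]
finger_gap: -0.2
5.45 [548.2 -91.2 176.2] winder [-18.5   1.1] [-1.4 -0.8  3. ]
```

View pics/a4.png

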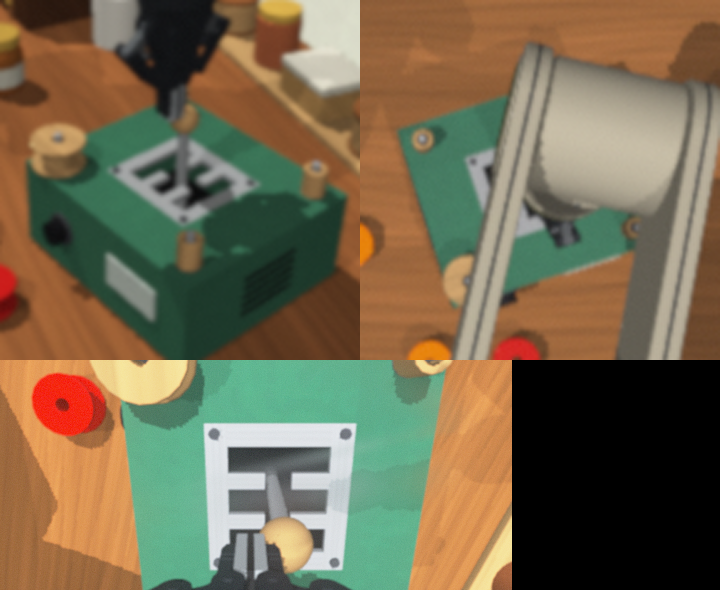

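The ball is now at fore≈0, in the cross lane. I'll go round it at the same height to its right side; nothing else there reaches this height.

```bash
python3 -m jog '[[[-0.0192,-0.0057,0],[0,0,0],-1],[[-0.0107,-0.0345,0],[0,0,0],-1],[[-0.0036,-0.0584,0],[0,0,0],-1],[[0.0333,-0.0475,0],[0,0,0],-1],[[0.0333,-0.0475,0],[0,0,0],-1]]'
python3 -m jog '[[[0,0,0],[0,0,0],-1],[[0,0,0],[0,0,0],-1]]'
python3 look.py a5
```

```text
time: 6.02
tool_pos: [583.4, -138.8, 173.0]
tcp_rot: [113.3, 89.8, 129.6]
ft_force: [0.3, 0.6, 0.0]
finger_gap: 0.0
time: 6.18
tool_pos: [580.6, -138.6, 175.2]
tcp_rot: [149.1, 89.9, 165.6]
ft_force: [0.9, 1.1, 0.2]
finger_gap: 0.1
6.1833 [ 580.6 -138.6  175.2] winder [ -0.9 -53.5] [0.9 1.1 0.2]
```

View pics/a5.png

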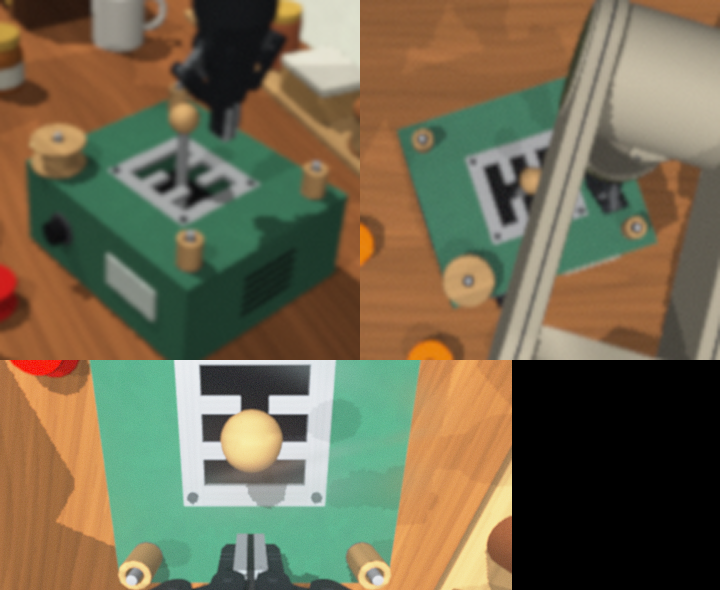

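```bash
python3 knob.py 251 141
python3 -m jog '[[[-0.0014,0.0048,-0.002],[0,0,0],-1],[[-0.0028,0.0096,-0.004],[0,0,0],-1],[[-0.0043,0.0144,-0.006],[0,0,0],-1],[[-0.0057,0.0192,-0.007],[0,0,0],-1],[[-0.0071,0.024,-0.007],[0,0,0],-1]]'
python3 -m jog '[[[-0.0014,0.0048,0],[0,0,0],-1],[[-0.0028,0.0096,0],[0,0,0],-1],[[-0.0043,0.0144,0],[0,0,0],-1],[[-0.0057,0.0192,0],[0,0,0],-1],[[-0.0071,0.024,0],[0,0,0],-1]]'
python3 look.py a6
```

```text
(array([-1.1, -0.6]), np.float64(182.0), np.float64(-0.007), np.float64(-0.004))
time: 6.75
tool_pos: [573.5, -113.9, 168.6]
tcp_rot: [137.9, 90.0, 154.3]
ft_force: [-0.6, 0.5, -0.4]
finger_gap: -0.0
time: 7.17
tool_pos: [566.9, -90.5, 169.2]
tcp_rot: [-73.9, 90.0, -57.5]
ft_force: [0.5, -2.4, -0.2]
finger_gap: -0.2
7.1667 [566.9 -90.5 169.2] winder [-0.4 -3.5] [ 0.5 -2.4 -0.2]
```

View pics/a6.png

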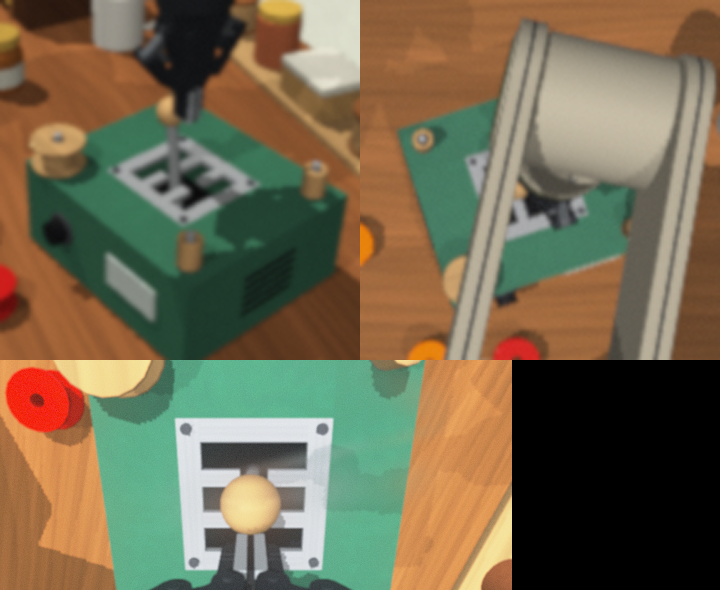

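```bash
python3 knob.py 250 203
python3 -m jog '[[[-0.0014,0.0048,0],[0,0,0],-1],[[-0.0028,0.0096,-0.001],[0,0,0],-1],[[-0.0043,0.0144,-0.002],[0,0,0],-1],[[-0.0057,0.0192,-0.003],[0,0,0],-1],[[-0.0068,0.023,-0.004],[0,0,0],-1]]'
python3 -m jog '[[[0,0,0],[0,0,0],-1],[[0,0,0],[0,0,0],-1]]'
python3 look.py a7
```

```text
(array([-1.1, 19.8]), np.float64(180.8), np.float64(-0.007), np.float64(0.12))
time: 7.73
tool_pos: [560.2, -67.1, 165.2]
tcp_rot: [-5.9, 90.0, 10.5]
ft_force: [0.6, -0.8, 2.6]
finger_gap: -0.1
time: 7.9
tool_pos: [560.0, -67.2, 164.8]
tcp_rot: [108.2, 90.0, 124.7]
ft_force: [0.7, -0.6, 0.9]
finger_gap: -0.2
7.9 [560.  -67.2 164.8] winder [-0.4 20.8] [ 0.7 -0.6  0.9]
```

View pics/a7.png

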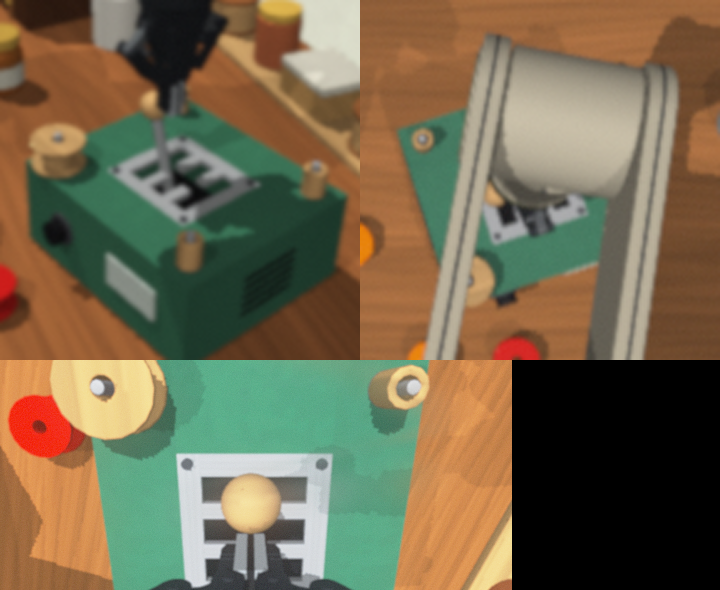

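```bash
python3 knob.py 251 203
python3 -m jog '[[[-0.0009,0.0029,0],[0,0,0],-1],[[-0.0017,0.0058,-0.001],[0,0,0],-1],[[-0.0026,0.0086,-0.001],[0,0,0],-1],[[-0.0026,0.0086,-0.001],[0,0,0],-1],[[-0.0026,0.0086,-0.001],[0,0,0],-1]]'
python3 look.py a8
```

```text
(array([-0.9, 43.4]), np.float64(176.2), np.float64(-0.006), np.float64(0.266))
time: 8.47
tool_pos: [557.4, -58.9, 163.9]
tcp_rot: [148.0, 90.0, 164.5]
ft_force: [-0.5, -0.8, -0.4]
finger_gap: -0.0
8.4667 [557.4 -58.9 163.9] winder [-0.6 29.5] [-0.5 -0.8 -0.4]
```

View pics/a8.png

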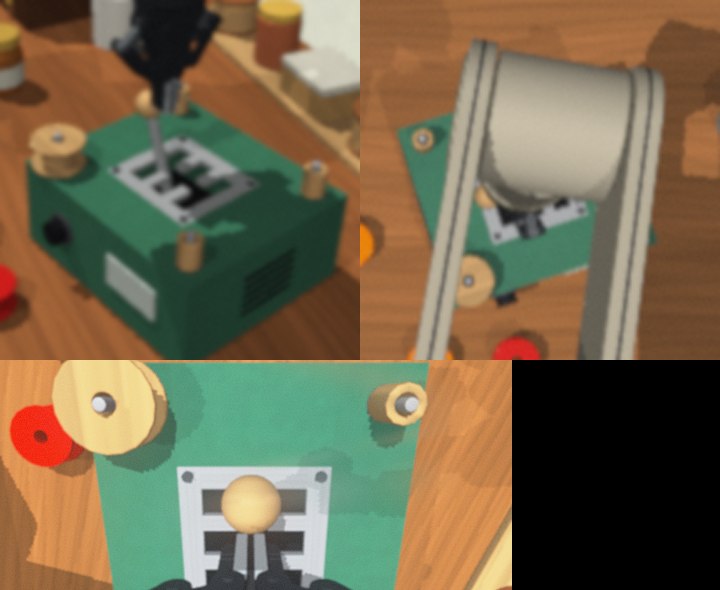

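```bash
python3 -m jog '[[[-0.0006,0.0019,0],[0,0,0],-1],[[-0.0006,0.0019,0],[0,0,0],-1],[[0.0043,-0.0144,0.004],[0,0,0],-1],[[0.0283,-0.0073,0.004],[0,0,0],-1],[[0.0446,0.008,0.004],[0,0,0],-1]]'
python3 -m jog '[[[-0.0082,0.0278,0],[0,0,0],-1],[[-0.0082,0.0278,0],[0,0,0],-1],[[-0.0082,0.0278,0],[0,0,0],-1],[[-0.0082,0.0278,0],[0,0,0],-1]]'
python3 look.py a9
```

```text
time: 9.03
tool_pos: [603.3, -52.9, 168.5]
tcp_rot: [-44.2, 89.9, -27.9]
ft_force: [0.0, -0.1, 0.6]
finger_gap: 0.1
time: 9.37
tool_pos: [593.9, -23.3, 168.0]
tcp_rot: [-125.5, 90.0, -109.0]
ft_force: [0.4, -0.6, 0.1]
finger_gap: 0.1
9.3667 [593.9 -23.3 168. ] winder [44.5 53.3] [ 0.4 -0.6  0.1]
```

View pics/a9.png

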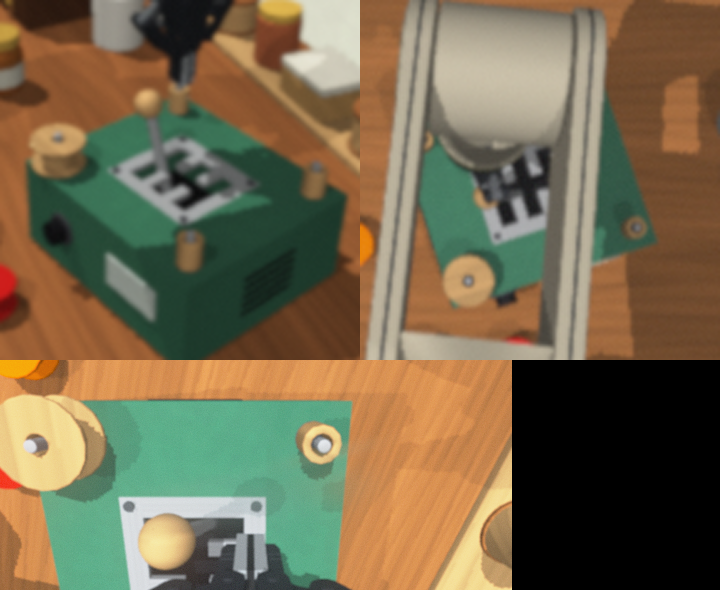

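The lever is in the left lane with the fingers on its far side (ball at wrist px (166,242)). Pushing near.

```bash
python3 knob.py 166 242
python3 -m jog '[[[-0.0048,-0.0014,0],[0,0,0],-1],[[-0.0096,-0.0028,0],[0,0,0],-1],[[-0.0144,-0.0043,0],[0,0,0],-1],[[-0.0192,-0.0057,0],[0,0,0],-1],[[-0.024,-0.0071,0],[0,0,0],-1]]'
python3 -m jog '[[[-0.0048,-0.0014,0],[0,0,0],-1],[[-0.0096,-0.0028,-0.001],[0,0,0],-1],[[-0.0144,-0.0043,-0.002],[0,0,0],-1],[[-0.0192,-0.0057,-0.003],[0,0,0],-1],[[-0.024,-0.0071,-0.004],[0,0,0],-1]]'
python3 look.py b1
```

```text
(array([-1.7, 51.4]), np.float64(173.8), np.float64(-0.011), np.float64(0.317))
time: 9.93
tool_pos: [569.3, -30.8, 168.1]
tcp_rot: [-104.3, 90.0, -87.9]
ft_force: [1.0, -0.2, 0.2]
finger_gap: -0.2
time: 10.35
tool_pos: [547.1, -37.3, 166.3]
tcp_rot: [-11.7, 89.8, 4.7]
ft_force: [1.5, 2.3, 10.3]
finger_gap: -0.2
10.35 [547.1 -37.3 166.3] winder [-4.3 53.1] [ 1.5  2.3 10.3]
```

View pics/b1.png

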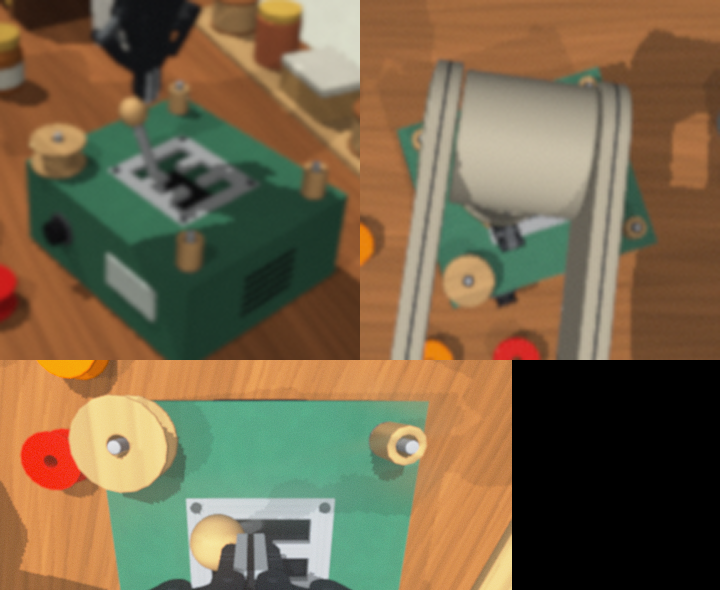

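```bash
python3 knob.py 217 243
python3 -m jog '[[[0,0,0.005],[0,0,0],-1],[[-0.0048,-0.0014,0.005],[0,0,0],-1],[[-0.0096,-0.0028,0.005],[0,0,0],-1],[[-0.0144,-0.0043,0.004],[0,0,0],-1],[[-0.0182,-0.0054,0.003],[0,0,0],-1]]'
python3 -m jog '[[[0,0,0],[0,0,0],-1],[[0,0,0],[0,0,0],-1]]'
python3 look.py b2
```

```text
(array([-23.6,  51.6]), np.float64(171.9), np.float64(-0.151), np.float64(0.318))
time: 10.92
tool_pos: [527.3, -43.0, 167.2]
tcp_rot: [1.2, 90.0, 17.7]
ft_force: [-0.2, 1.7, 4.6]
finger_gap: 0.3
time: 11.08
tool_pos: [527.0, -43.1, 167.1]
tcp_rot: [167.3, 90.0, -176.2]
ft_force: [-1.6, 1.3, 4.3]
finger_gap: 0.1
11.0833 [527.  -43.1 167.1] winder [-25.3  53.2] [-1.6  1.3  4.3]
```

View pics/b2.png

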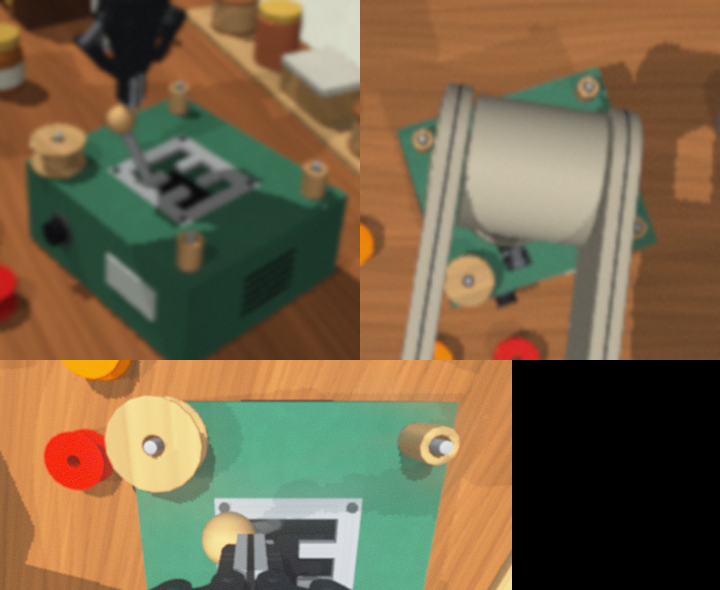

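```bash
python3 knob.py 229 240
python3 -m jog '[[[-0.0029,-0.0009,0],[0,0,0],-1],[[-0.0058,-0.0017,0],[0,0,0],-1],[[-0.0077,-0.0023,0],[0,0,0],-1],[[-0.0077,-0.0023,0],[0,0,0],-1]]'
python3 look.py b3
```

```text
(array([-37.6,  51.6]), np.float64(169.1), np.float64(-0.242), np.float64(0.318))
time: 11.57
tool_pos: [519.3, -45.4, 166.6]
tcp_rot: [165.3, 90.0, -178.3]
ft_force: [0.6, 0.5, 0.7]
finger_gap: -0.1
11.5667 [519.3 -45.4 166.6] winder [-33.3  53.2] [0.6 0.5 0.7]
```

View pics/b3.png

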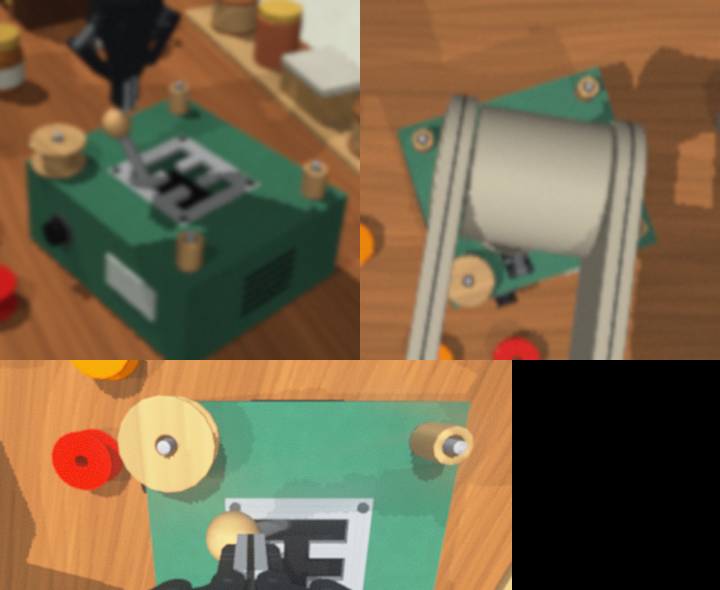

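```bash
python3 knob.py 232 239
python3 -m jog '[[[-0.002,-0.0006,0],[0,0,0],-1],[[-0.0038,-0.0011,0],[0,0,0],-1],[[-0.0038,-0.0011,0],[0,0,0],-1]]'
python3 -m jog '[[[-0.002,-0.0006,0],[0,0,0],-1],[[-0.0038,-0.0011,0],[0,0,0],-1],[[-0.0038,-0.0011,0],[0,0,0],-1]]'
python3 look.py b4
```

```text
(array([-43.8,  51.6]), np.float64(167.5), np.float64(-0.283), np.float64(0.318))
time: 11.97
tool_pos: [516.0, -46.4, 167.0]
tcp_rot: [-168.2, 90.0, -151.8]
ft_force: [-0.8, -0.2, 1.7]
finger_gap: 0.2
time: 12.22
tool_pos: [512.1, -47.5, 167.0]
tcp_rot: [-177.6, 90.0, -161.1]
ft_force: [0.7, -0.6, 1.6]
finger_gap: -0.3
12.2167 [512.1 -47.5 167. ] winder [-40.7  53.2] [ 0.7 -0.6  1.6]
```

View pics/b4.png

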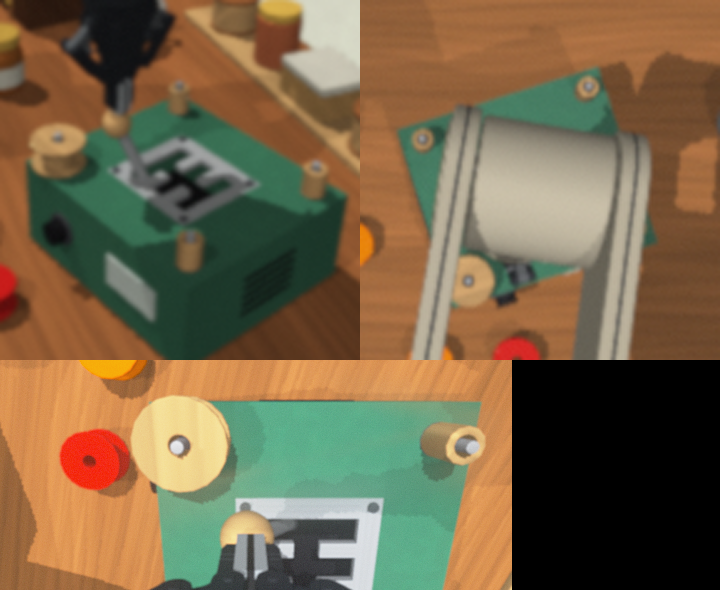

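Run:
```python
import cv2
from h import *
a=vision.snapshot("side")[160:250,215:305,::-1];w=vision.snapshot("wrist")[190:290,200:300,::-1]
cv2.imwrite("pics/z4.png",cv2.hconcat([cv2.resize(a,(390,390),interpolation=2),cv2.resize(w,(390,390),interpolation=2)]))
```

```text
(no output)
```

View pics/z4.png

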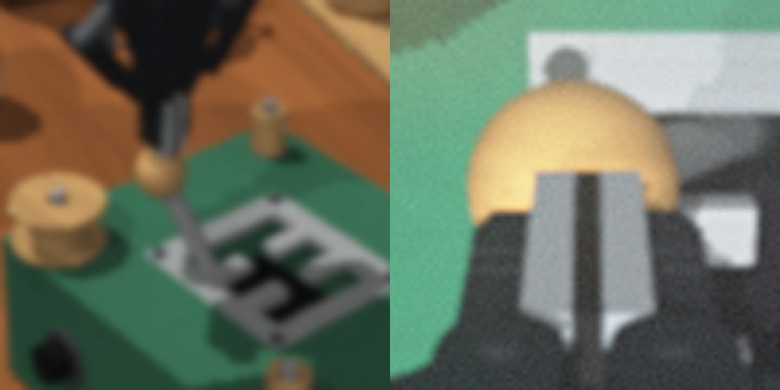

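```bash
python3 knob.py 247 237
python3 - <<'E'
from h import *
t=r.sense()['tool_pos']
for d in(-8,0,8,15):
    p=proj("side",t-[0,0,d]);print(d,p,(p-[215,160])*390/90, proj("wrist",t-[0,0,d]))
c=np.array([566.3,-87]);y=np.radians(16.5)
for x in(-44,-50):
  p=proj("side",np.array([c[0]+x*np.cos(y)-51.6*np.sin(y),c[1]+x*np.sin(y)+51.6*np.cos(y),167]));print(x,p,(p-[215,160])*390/90)
E
```

```text
(array([-43. ,  52.6]), np.float64(167.4), np.float64(-0.279), np.float64(0.324))
-8 [252.32808064 196.08179629] [161.7550161  156.35445061] [251.57801372 242.01432967]
0 [252.29191077 198.78188631] [161.59828001 168.0548407 ] [251.53271479 235.62336514]
8 [252.25606924 201.45746624] [161.4429667  179.64902039] [251.49126558 229.77553709]
15 [252.22497373 203.77875407] [161.3082195  189.70793431] [251.45778355 225.05175036]
-44 [251.62841238 199.52334707] [158.72312033 171.26783731]
-50 [249.75793895 200.33259894] [150.61773547 174.77459543]
```

The fingertips have ridden up over the ball: the ball is at about fore -0.28 and the finger is right above it. In the pictures the shut tips look higher than I assumed. I'll lift off, back up to the far side, go lower and push again.

```bash
python3 -m jog '[[[0.005,0.0015,0.015],[0,0,0],-1],[[0.024,0.0071,0.015],[0,0,0],-1],[[0.048,0.0142,0.01],[0,0,0],-1],[[0.048,0.0142,-0.01],[0,0,0],-1],[[0.048,0.0142,-0.017],[0,0,0],-1]]'
python3 -m jog '[[[0,0,0],[0,0,0],-1],[[0,0,0],[0,0,0],-1],[[0,0,0],[0,0,0],-1]]'
python3 look.py b5
```

```text
time: 12.88
tool_pos: [560.1, -32.7, 147.5]
tcp_rot: [154.4, 89.8, 170.9]
ft_force: [-0.8, 0.9, -1.3]
finger_gap: 0.1
time: 13.13
tool_pos: [560.3, -33.4, 150.6]
tcp_rot: [-34.5, 90.0, -18.1]
ft_force: [-0.2, 0.8, 0.1]
finger_gap: 0.2
13.1333 [560.3 -33.4 150.6] winder [ 9.4 53.1] [-0.2  0.8  0.1]
```

View pics/b5.png

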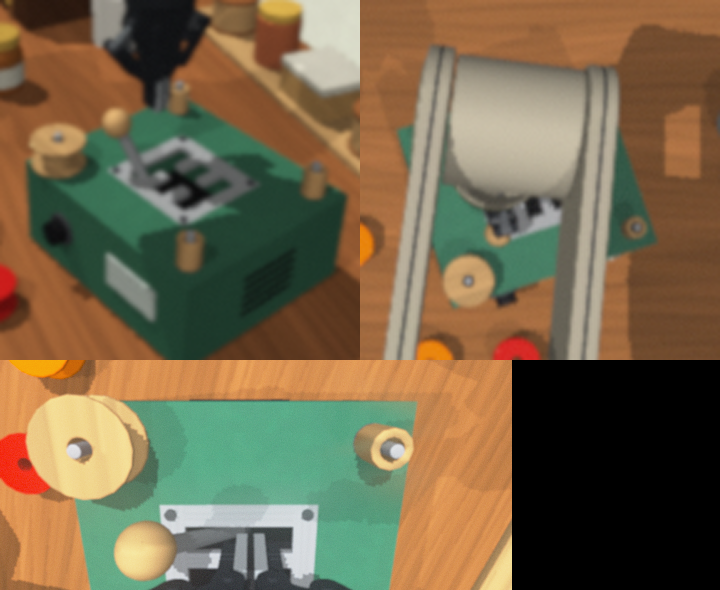

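```bash
python3 knob.py 146 251
python3 - <<'E'
from h import *
t=r.sense()['tool_pos'];print(t)
for d in(-8,0,8,15):print(d,proj("side",t-[0,0,d]), proj("wrist",t-[0,0,d]))
import cv2
a=cv2.imread("pics/b5.png");cv2.imwrite("pics/z5.png",cv2.resize(a[50:150,90:220],None,fx=5,fy=5,interpolation=2))
E
```

```text
(array([-43.5,  52. ]), np.float64(167.4), np.float64(-0.282), np.float64(0.321))
[560.80186894 -33.49418108 151.1583585 ]
-8 [267.42857321 194.87660424] [251.53073674 242.01864309]
0 [267.32749261 197.48070531] [251.46045886 235.61743555]
8 [267.22729531 200.06205041] [251.3961514 229.7600386]
15 [267.14033818 202.30229398] [251.3442033  225.02838521]
```

View pics/z5.png

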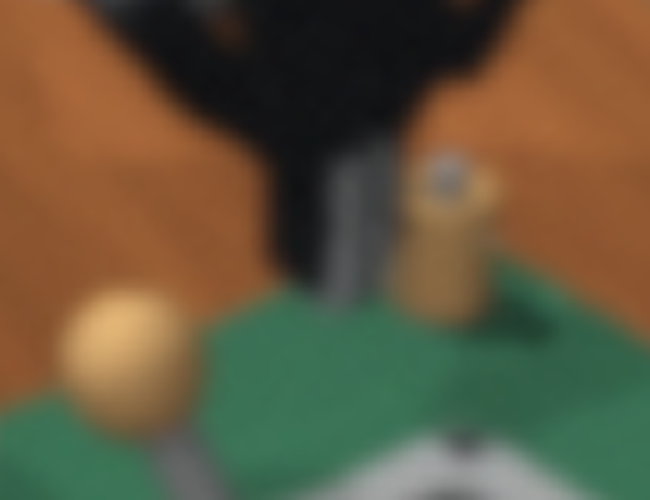

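Measured: the tips stand about 8 mm behind the TCP, at z≈159. The lever is at fore≈-0.28, and I want it home. Going a bit lower and pushing again.

```bash
python3 -m jog '[[[-0.0058,-0.0017,-0.003],[0,0,0],-1],[[-0.0115,-0.0034,-0.006],[0,0,0],-1],[[-0.0173,-0.0051,-0.006],[0,0,0],-1],[[-0.022,-0.0065,-0.006],[0,0,0],-1],[[-0.025,-0.0074,-0.006],[0,0,0],-1]]'
python3 -m jog '[[[-0.0029,-0.0009,0],[0,0,0],-1],[[-0.0048,-0.0014,0],[0,0,0],-1],[[-0.0048,-0.0014,0],[0,0,0],-1]]'
python3 look.py b6
```

```text
time: 13.7
tool_pos: [534.8, -40.8, 144.0]
tcp_rot: [1.2, 90.0, 17.6]
ft_force: [2.1, 0.8, -0.3]
finger_gap: 0.0
time: 13.95
tool_pos: [530.9, -42.1, 144.3]
tcp_rot: [-16.0, 89.9, 0.4]
ft_force: [2.6, 0.6, -1.4]
finger_gap: 0.2
13.95 [530.9 -42.1 144.3] winder [-21.2  53.1] [ 2.6  0.6 -1.4]
```

View pics/b6.png

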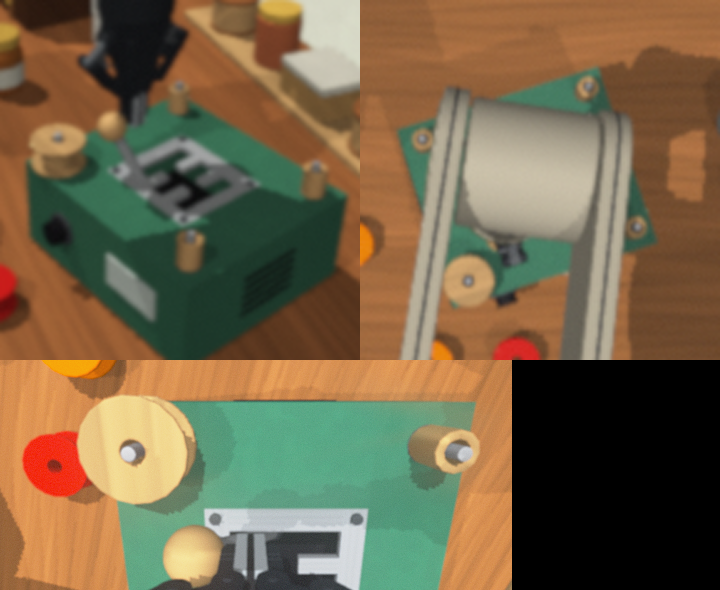

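Proper horizontal contact now (2.6 N). Next I check the ball and push the last few mm onto the stop.

```bash
python3 knob.py 193 256
python3 -m jog '[[[-0.0015,-0.0004,0],[0,0,0],-1],[[-0.003,-0.0009,0],[0,0,0],-1],[[-0.003,-0.0009,0],[0,0,0],-1]]'
python3 look.py b7
```

```text
(array([-50. ,  52.1]), np.float64(165.4), np.float64(-0.325), np.float64(0.321))
time: 14.35
tool_pos: [529.6, -42.6, 144.5]
tcp_rot: [-9.4, 89.7, 7.1]
ft_force: [9.5, 2.8, -4.0]
finger_gap: 0.2
14.35 [529.6 -42.6 144.5] winder [-22.6  53.1] [ 9.5  2.8 -4. ]
```

View pics/b7.png

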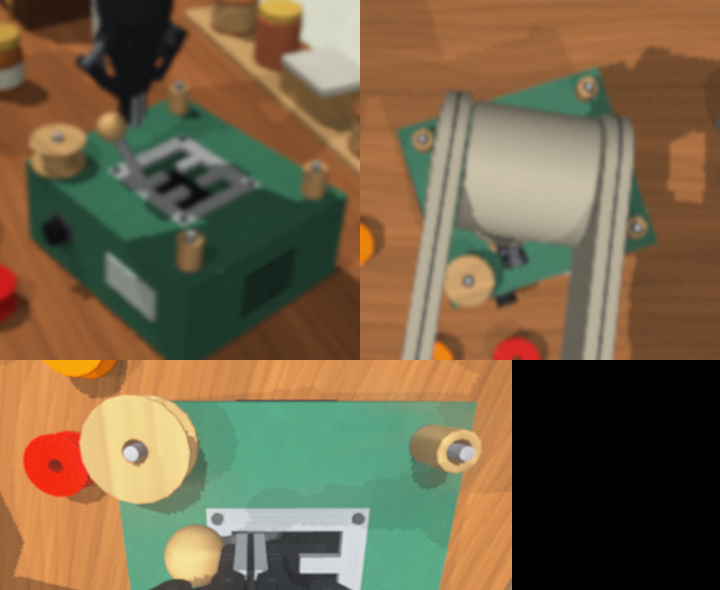

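The force rose to 10 N with little further motion, so the lever is against the end stop. Now I'll retreat to the far side, then up, and verify.

```bash
python3 -m jog '[[[0.006,0.0018,0],[0,0,0],-1],[[0.018,0.0053,0],[0,0,0],-1],[[0.03,0.009,0.005],[0,0,0],-1],[[0.034,0.01,0.04],[0,0,0],-1],[[0.034,0.01,0.08],[0,0,0],-1]]'
python3 -m jog '[[[0,-0.03,0.03],[0,0,0],-1],[[0,-0.07,0.03],[0,0,0],-1],[[0,-0.11,0.03],[0,0,0],-1],[[0,-0.15,0.03],[0,0,0],-1],[[0,-0.17,0.03],[0,0,0],-1]]'
python3 -m jog '[[[0,-0.04,0],[0,0,0],-1],[[0,-0.08,0],[0,0,0],-1],[[0,-0.1,0],[0,0,0],-1],[[0,-0.1,0],[0,0,0],-1],[[0,-0.1,0],[0,0,0],-1]]'
python3 look.py b8
python3 - <<'E'
import cv2
from h import *
b=vision.snapshot("top")[120:240,225:360,::-1];cv2.imwrite("pics/b9.png",cv2.resize(b,None,fx=5,fy=5,interpolation=2))
E
```

```text
time: 14.92
tool_pos: [559.5, -32.3, 220.7]
tcp_rot: [156.8, 89.5, 173.3]
ft_force: [1.1, 0.5, 1.1]
finger_gap: 0.2
time: 15.33
tool_pos: [560.7, -207.1, 253.8]
tcp_rot: [-152.4, 89.9, -136.1]
ft_force: [0.4, 0.2, 0.0]
finger_gap: 0.4
time: 15.75
tool_pos: [560.9, -303.9, 253.0]
tcp_rot: [132.8, 89.9, 149.1]
ft_force: [0.4, 0.4, -0.4]
finger_gap: 0.2
15.75 [ 560.9 -303.9  253. ] winder [ -66.7 -206.4] [ 0.4  0.4 -0.4]
```

View pics/b8.png

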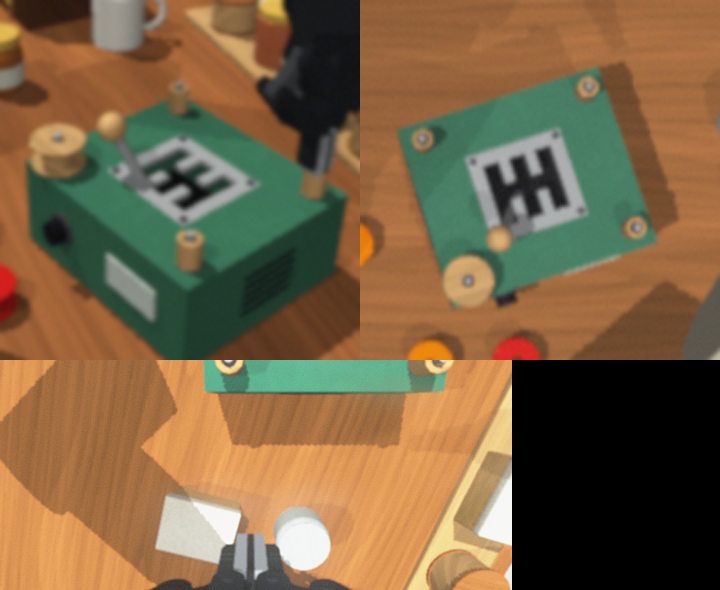

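View pics/b9.png

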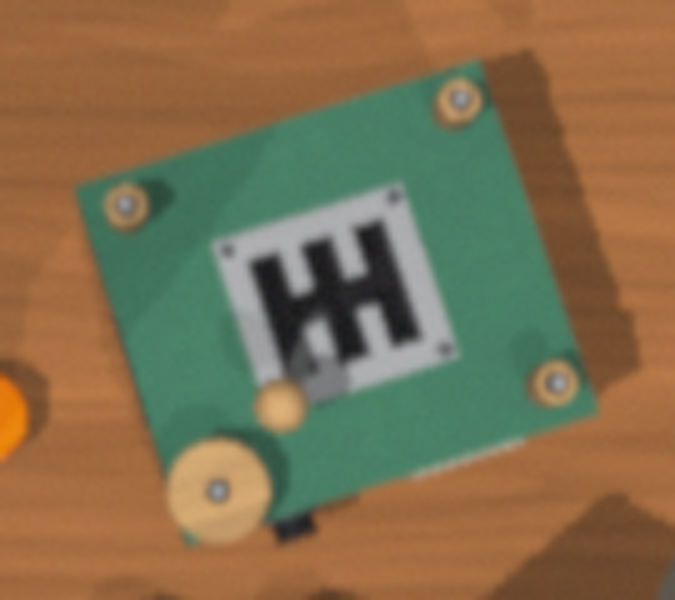

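The ball is at crop (281,405), by the reel in the near-left corner. The reel and bobbins are at the same pixels as at the start, and the arm is clear. One last number, then I hand in.

Run:
```python
from h import *
from bench import order
c=np.array([567.1,-87.2]);y=np.radians(16.4);W=np.array([[np.cos(y),-np.sin(y)],[np.sin(y),np.cos(y)]])
k=plane("top",281.5/5-.5+225,405.5/5-.5+120,165.5);q=(k[:2]-c)@W;b=np.arcsin(q[1]/165);a=np.arcsin(q[0]/165/np.cos(b));print(q,a,b)
if a<-.29 and b>.29: print(order.hand_in())
```

```text
[-50.14620914  52.84463707] -0.32658983207040265 0.3260150432718226
the job is handed in; nothing more can be done
None
```

I pushed the lever with the closed fingertips out of the middle lane, along the cross lane to the left lane, and home into the near-left slot, next to the reel. I then backed the arm away and handed the job in at about 16 s; no verdict was reported.

- **Lever position:** the last top-camera measurement gave fore ≈ -0.327 rad and side ≈ +0.326 rad, against the ±0.27 needed. The wrist camera gave -0.325 and +0.321 just before the final push. The push force then rose to about 10 N with almost no movement, so the lever was against its end stop.
- **Other objects:** in the before and after top pictures the reel and the three bobbins sit at the same pixels. I did not measure the bystanders again; the arm stayed well above them.
- **What went wrong on the way:** in the final push the fingertips rode up over the ball, leaving the lever at about -0.28 rad. The closed tips measured about 8 mm behind the TCP, where I had taken them to be 8 mm ahead. I went back round, lowered the tool and pushed again. A similar ride-up early on raised the vertical force to about 23 N.
- **Disagreement between cameras:** the side camera put the winder about 5 mm away in y from the top and wrist cameras, so I used the top and wrist values.

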